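# Arm the exposure lamp at its guarded switch

### The job

Arm the print exposure lamp: on the grey switch box with the red guard, lift the guard open, flip the toggle beneath it over to on (towards the guard's hinge), then bring the guard back so that it drops fully shut over the switched toggle. Leave the blue guard of the other box shut.

Things in the scene. Friction and masses are not known exactly. Their poses are not given: they have to be found in the camera images.
- red_box: Grey switch box with the RED guard, fixed to the table; 84 x 74 x 45 mm. Origin: centre of its underside; z up; +x runs from the guard's tab (front) to the guard's hinge (rear), within 0.35 rad of away from the robot. In mm here: hinge axis along y through (36, 0, 51), toggle pivot (0, 0, 46). Behind it, above z = 50, 100 mm are free. A like box with a blue guard stands at least 200 mm away.
- red_tab (a point): Centre of the round finger tab at the red guard's front: a disc 24 mm in diameter, 12 mm thick along the box's y; pinch it from above, fingers either side in y. In red_box mm: (-56, 0, 81) shut, (86, 0, 134) fully open; it swings at 97 mm radius about the hinge. Its axes turn with the guard.
- red_guard (a joint): Angle of the red hood, rad: 0 shut, grows as the tab rises and goes over to the rear, 1.8 open stop. Lightly sprung shut: let go below 0.95 it drops shut, above 1.25 its weight carries it to the stop and it stays; under 1 N at the tab lifts it. Push it back from its rear side, or by the tab. Shut, the hood is 56 mm wide, x = -31 to 40 and up to z = 85 mm of red_box, the tab in front.
- red_toggle (a joint): Angle of the steel paddle toggle under the red guard, rad: 0 off, its end at (-14, 0, 69) mm of red_box; 1.1 on, its end at (14, 0, 69). It ends in a flat paddle 26 mm wide along y, 15 mm high, 7 mm thick, 27 mm from pivot to end. It falls over past the middle (0.55); under 1 N at its end, towards the box's +x, flips it.
- blue_guard (a joint): Angle of the blue guard on the other switch box (same build), rad: 0 shut. To be left shut.
Things that resemble listed ones, but are neither listed nor needed, are in the scene too. Leave any green look-alike of the red_box alone.

How it is judged (in metres and radians):
On the way, in this order (a step that is already met when the one before it is completed fails the run):
1. the red guard is lifted with the toggle still off (value of joint red_guard above 0.9 rad and value of joint red_toggle below 0.3 rad), for 0.1 s.
2. the toggle is flipped to on while the guard is up (value of joint red_toggle above 0.9 rad and value of joint red_guard above 0.5 rad), for 0.1 s.
At the end, for the whole second after the job is handed in: The red guard is shut (within 0.1 rad), the toggle beneath it is on (above 0.9 rad) and the blue guard is shut (within 0.1 rad) (value of joint each of red_guard, blue_guard below 0.1 rad and value of joint red_toggle above 0.9 rad); the robot touches nothing.
It fails at once if the blue guard is lifted (more than 0.3 rad) (value of joint blue_guard above 0.3 rad).
It also fails if it takes over 51 s, if anything falls off the work surface, if the arm or the gripper's body presses on something with over 40 N, if the wrist force passes 120 N, or if a joint passes its speed limit or range.

### The arm

A 6-joint arm with a two-finger parallel gripper is mounted at the origin on the work surface; the furniture and walls round the work are solid. World frame = base frame: x ahead of the robot, y to its left, z up, the work surface at z = 0. Lengths are in mm, angles in degrees, forces in N, time in s.
With the tool pointing down it reaches from about 275 to 850 mm from the base axis. Payload 19 kg.
Tool frame: the origin (TCP) lies on the front face of the gripper's body, between the roots of the fingers; the fingertips stand 73 mm ahead of it and the grasp point (between the pads) lies 54 mm ahead of it; z points along the fingers, y is the direction in which the jaws open and shut (so a half turn about z gives the same grasp; the last joint's range is limited). The gripper opens to 85 mm and grips with 20 to 120 N. Pads are 22 mm wide; open, the fingers measure 114 mm over their backs; the gripper's body (76 mm by 85 mm) begins 54 mm behind the grasp point. The pads swing forward as they close: fully open they stand 13 mm farther back than shut.
Start: joints at [62.682, 8.623, 82.357, -0, 89.026, -7.678], TCP at [193.278, 541.519, 303.867] pointing down, gripper open.
Joint ranges: [-160.23, 160.23], [-39.13, 120.54], [6.94, 153.29], [-79.49, 259.48], [9.18, 160.14], [-161.06, 161.06]. Speed limits (degrees/s): [108.29, 108.29, 127.2, 172.46, 172.46, 172.46].

### API

Orientations are given as [roll, pitch, yaw] about the fixed x, y, z axes, in that order (R = Rz(yaw) Ry(pitch) Rx(roll)).
In Python, from workcell import read_state, capture, get_calibration, job_done gives the robot as it stands. The module is installed in compiled form; this text tells all that it offers.
- The arm moves only by the tool apply_moves, never from a script. Its argument "steps" is a list of rows, each a list of 7 numbers: the turn, a rotation vector about the tool's x, y, z in rad, then the shift along the tool's x, y, z in mm, then the opening, from 0 (shut) to 1 (fully open). In form: [[ax, ay, az, x, y, z, jaw], ...]. A call has 1 to 20 rows; each row shifts and turns the pose as measured when the row begins, along the tool's axes as they then stand; what a row does not reach is not made up. A row lasts 1/10 s, in which the tool goes at most 50 mm and 8.59 degrees, less where a joint would pass 70% of its speed; a pose out of reach is approached as far as the arm can. A call with a gripper value outside its range is refused whole. The fingers move at their own pace and stop on an object; "grip_force" is the grip in N (left out, the last holds). Time passes only in rows, so rows that do not move let the fingers close. It gives the time, the measured TCP pose, the force and the opening at its end, in the units of the state.
- read_state(): the state, without advancing time (a new reading comes with each control period).
- capture(name): name is "side" or "top"; returns the picture (480x640x3 uint8, blue, green, red); there is no depth.
- get_calibration(name): a dict with "camera_matrix" (3x3 intrinsics, pixels), "position" and "orientation" of the camera in the world. Camera axes: x right, y down, z forward; pixel columns grow to the right and rows downward; lengths in mm; the calibration is good to about 2 mm. A picture is of the moment at which its call begins. get_calibration takes no time and is no camera call.
- job_done(): hands the job in, once; it reports no verdict.
The state is a dict: "t": time; "qpos": joint angles; "joint_vel": joint speeds; "effort": joint torques, N m; "tool_pos": TCP position; "orientation": TCP orientation; "force": force on the tool from outside, world axes, zero at the start; "wrist_torque": the same for the moment, N m; "grip_width": finger opening in mm.
Only numpy, scipy, OpenCV 4.12 (cv2) and the standard library are available. Lean on these libraries where they do the work, as an engineer would, in place of code of your own. Each camera call takes 0.05 s, during which the arm holds its last target.

## Working session

There is one attempt and no reset: what is moved stays moved. The work goes in short steps, Python scripts to look and compute and a tool call to move; the robot and the scene stay as the last step left them, time stands still between calls to the robot, and variables do not carry over. Pictures are saved under pics/ and viewed, and the job is handed in when it is done.

Besides the shell and the picture viewer there is one more tool, called after "Emit:" as a command line: name --pt "numbers of a row" for each row, then --argument value for the rest. apply_moves: Moves the arm, as the interface text tells. Its arguments: {"type":"object","properties":{"steps":{"type":"array"},"grip_force":{"type":"number"}},"required":["steps"]}

```bash
mkdir -p pics; python3 - <<'E'
from workcell import *
import cv2
for n in("side","top"):
    cv2.imwrite(f"pics/{n}0.png",capture(n)); print(n,get_calibration(n))
print(read_state())
E
```

```text
side {'camera_matrix': array([[505.621522  ,   0.        , 315.33336969],
       [  0.        , 505.621522  , 248.94212835],
       [  0.        ,   0.        ,   1.        ]]), 'position': array([493.00283896, 728.90246209, 515.27662563]), 'orientation': array([-120.67744918,   -1.33802346, -176.38620699])}
top {'camera_matrix': array([[517.88568411,   0.        , 324.62941675],
       [  0.        , 517.88568411, 243.64473669],
       [  0.        ,   0.        ,   1.        ]]), 'position': array([394.3315671 ,  -6.68209483, 925.38047894]), 'orientation': array([-171.29522139,    0.5979753 ,  -89.7827976 ])}
{'t': 0.1, 'qpos': array([ 6.26810418e+01,  8.64677453e+00,  8.23864024e+01,  4.32543972e-04,
        8.90249762e+01, -7.67708435e+00]), 'joint_vel': array([-0.02421847, -0.15626115, -0.14685651,  0.08689091, -0.09094165,
       -0.065239  ]), 'effort': array([ 4.60492462e-03, -7.14380479e+01, -5.71790421e+01, -7.69908638e-05,
        7.30346481e-03, -3.77660740e-05]), 'tool_pos': array([193.23367216, 541.42457973, 303.37430343]), 'orientation': array([-1.79942426e+02, -8.19726307e-03,  1.60358114e+02]), 'force': array([-0.04865661, -0.87725972,  0.157803  ]), 'wrist_torque': array([ 0.0171265 , -0.02043549,  0.00601174]), 'grip_width': 85.32736589373835}
```

View pics/side0.png

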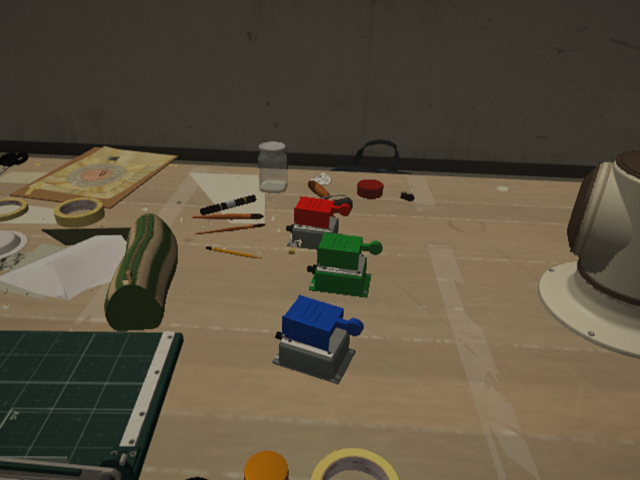

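View pics/top0.png

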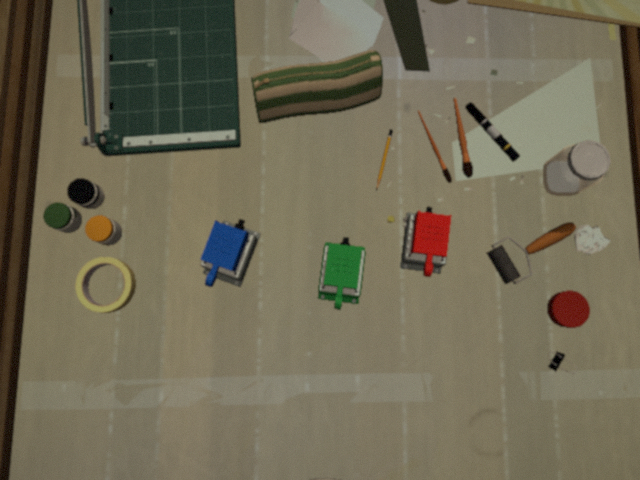

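```bash
cat > h.py <<'E'
import numpy as np,cv2
from scipy.spatial.transform import Rotation as R
from workcell import *
def ray(n,uv):
    c=get_calibration(n);K=c["camera_matrix"]
    d=R.from_euler('xyz',c["orientation"],degrees=True).apply(np.linalg.solve(K,[uv[0],uv[1],1]))
    return np.array(c["position"]),d
def plane(n,uv,z):
    p,d=ray(n,uv);return p+d*(z-p[2])/d[2]
def tri(a,b):
    p,d=ray("top",a);q,e=ray("side",b)
    s=np.linalg.lstsq(np.c_[d,-e],q-p,rcond=None)[0]
    x,y=p+s[0]*d,q+s[1]*e
    return (x+y)/2,np.linalg.norm(x-y)
def proj(n,P):
    c=get_calibration(n)
    v=R.from_euler('xyz',c["orientation"],degrees=True).inv().apply(np.array(P)-c["position"])
    v=v@c["camera_matrix"].T
    return v[...,:2]/v[...,2:]
def redmask(im):
    h=cv2.cvtColor(im,cv2.COLOR_BGR2HSV)
    return (((h[...,0]<6)|(h[...,0]>174))&(h[...,1]>170)&(h[...,2]>90)).astype(np.uint8)*255
E
python3 - <<'E'
from h import *
for n,(x0,y0,x1,y1) in {"top":(390,195,470,285),"side":(270,180,370,260)}.items():
    im=cv2.imread(f"pics/{n}0.png");m=redmask(im)
    m2=np.zeros_like(m);m2[y0:y1,x0:x1]=m[y0:y1,x0:x1]
    c=max(cv2.findContours(m2,0,2)[0],key=cv2.contourArea)
    print(n,cv2.contourArea(c),cv2.approxPolyDP(c,2.,True).reshape(-1,2).tolist())
    v=im.copy();cv2.drawContours(v,[c],-1,(255,255,0),1)
    cv2.imwrite(f"pics/{n}c.png",cv2.resize(v[y0:y1,x0:x1],None,fx=6,fy=6,interpolation=0))
E
```

```text
top 1426.0 [[419, 211], [413, 251], [427, 255], [425, 274], [429, 275], [432, 270], [432, 255], [445, 255], [450, 216]]
side 439.0 [[294, 212], [295, 208], [329, 212], [332, 207], [349, 206], [345, 203], [333, 205], [333, 200], [300, 197]]
```

View pics/topc.png

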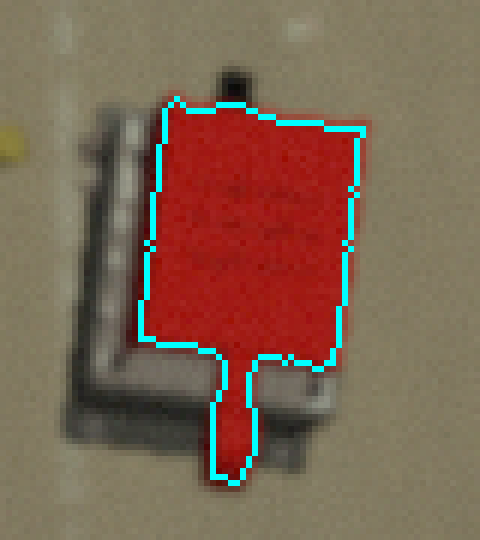

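View pics/sidec.png

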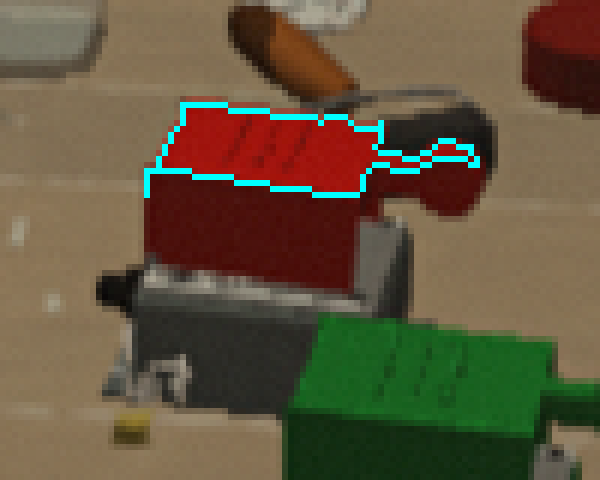

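```bash
python3 - <<'E'
from h import *
px=[(417.7,212.3),(413.3,251.7),(445.5,256.3),(450.8,216.3)]
P=np.array([plane("top",p,85) for p in px]);print(P.round(1))
print([np.linalg.norm(P[i]-P[(i+1)%4]).round(1) for i in range(4)])
loc=np.array([(40,28),(-31,28),(-31,-28),(40,-28)],float)
# rigid fit
a=loc-loc.mean(0);b=P[:,:2]-P[:,:2].mean(0)
th=np.arctan2((a[:,0]*b[:,1]-a[:,1]*b[:,0]).sum(),(a*b).sum())
Rm=np.array([[np.cos(th),-np.sin(th)],[np.sin(th),np.cos(th)]])
o=P[:,:2].mean(0)-Rm@loc.mean(0);print("yaw",np.degrees(th),"o",o)
w=lambda x,y,z:np.r_[o+Rm@[x,y],z]
t,e=tri((428.8,268.8),(345.8,209.7));print("tab tri",t,e,"pred",w(-56,0,81))
for n in("top","side"):
    im=cv2.imread(f"pics/{n}0.png")
    im=cv2.resize(im,None,fx=4,fy=4,interpolation=cv2.INTER_CUBIC)
    for z,(xa,xb,yy) in {0:(-42,42,37),45:(-42,42,37),85:(-31,40,28)}.items():
        q=proj(n,np.array([w(*c,z) for c in((xa,yy),(xb,yy),(xb,-yy),(xa,-yy))]))
        cv2.polylines(im,[np.int32((q+.5)*4)],True,(255,255,0),1)
    q=proj(n,np.array([w(-56+12*np.cos(s),0,81+12*np.sin(s)) for s in np.linspace(0,6.3,30)]))
    cv2.polylines(im,[np.int32((q+.5)*4)],True,(0,255,255),1)
    c=proj(n,w(0,0,60))*4;x,y=int(c[0]),int(c[1])
    cv2.imwrite(f"pics/{n}fit.png",im[max(y-240,0):y+240,x-280:x+280])
E
```

```text
[[ 575.8 -151.2   85. ]
 [ 510.  -142.4   85. ]
 [ 502.5 -194.7   85. ]
 [ 569.1 -205.5   85. ]]
[np.float64(66.4), np.float64(52.8), np.float64(67.5), np.float64(54.8)]
yaw -8.062428601640665 o [ 534.87816576 -172.83819706]
tab tri [ 481.10355191 -168.53276958   76.0117083 ] 3.57959229585535 pred [ 479.43167872 -164.98408512   81.        ]
```

View pics/topfit.png

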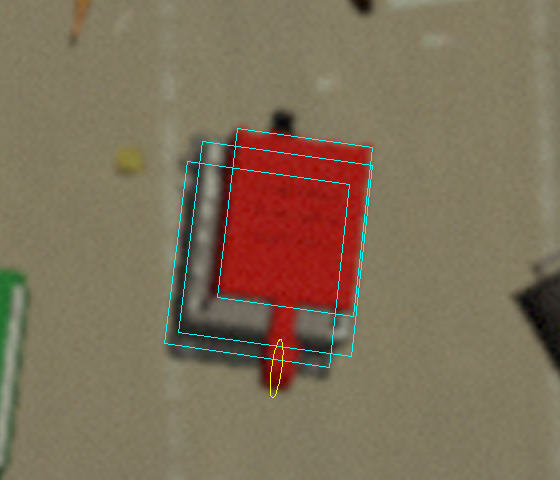

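View pics/sidefit.png

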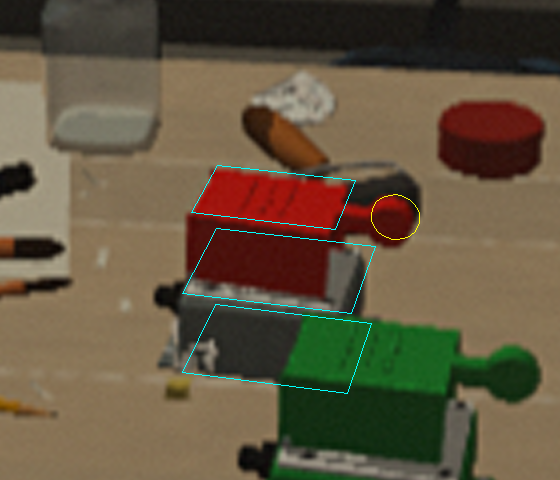

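```bash
python3 - <<'E'
from h import *
from scipy.optimize import least_squares
T=[((40,28,85),(417.7,212.3)),((-31,28,85),(413.3,251.7)),((-31,-28,85),(445.5,256.3)),((40,-28,85),(450.8,216.3)),((-56,0,85),(428.8,268.5))]
S=[((40,-28,85),(300.5,197.2)),((40,28,85),(294.5,208.7)),((-31,28,85),(330,212.3)),((-31,-28,85),(333.7,200.3)),((-56,3,81),(346,209.7))]
def res(p,full=False,which=(1,1)):
    r=[]
    for n,L,w in(("top",T,which[0]),("side",S,which[1])):
        l=np.array([a for a,b in L],float);l=R.from_euler('z',p[2]).apply(l)+[p[0],p[1],p[3] if len(p)>3 else 0]
        r.append(w*(proj(n,l)-np.array([b for a,b in L])))
    return r if full else np.concatenate(r).ravel()
for wh in((1,1),(1,.001),(.001,1)):
    s=least_squares(res,[535,-173,-.14],kwargs=dict(which=wh)).x;print(wh,s[:2],np.degrees(s[2]));
    if wh==(1,1):print(np.hstack(res(s,True)).round(1))
E
```

```text
(1, 1) [ 535.78885541 -172.32074519] -7.333499870475367
[[-1.  -1.9  0.1 -1.8]
 [-1.1  0.8 -0.1 -1.5]
 [ 0.9  0.6  0.6 -1.3]
 [-0.3 -1.7  1.5 -1.4]
 [-1.1  1.3 -0.8 -1. ]]
(1, 0.001) [ 535.55522329 -173.19525234] -7.69109161329504
(0.001, 1) [ 535.9675504  -165.95684055] -6.217669010656521
```

Emit:
apply_moves --pt "0 0 0 -14 -16 0 0.6" --pt "0 0 0 -28 -32 0 0.6" --pt "0 0 0 -28 -32 0 0.6" --pt "0 0 0 -28 -32 0 0.6" --pt "0 0 0 -28 -32 0 0.6" --pt "0 0 0 -28 -32 0 0.6" --pt "0 0 0 -28 -32 0 0.6" --pt "0 0 0 -28 -32 0 0.6" --pt "0 0 0 -28 -32 0 0.6" --pt "0 0 0 -28 -32 0 0.6" --pt "0 0 0 -28 -32 0 0.6" --pt "0 0 0 -28 -32 0 0.6" --pt "0 0 0 -28 -32 0 0.6" --pt "0 0 0 -28 -32 0 0.6" --pt "0 0 0 -28 -32 0 0.6" --pt "0 0 0 -28 -32 0 0.6" --pt "0 0 0 -28 -32 0 0.6" --pt "0 0 0 -14 -16 0 0.6" --pt "0 0 -0.107 0 0 0 0.6" --pt "0 0 -0.107 0 0 0 0.6" --grip_force 20

```text
t: 2.1
tool_pos: [464.1, -159.8, 299.2]
orientation: [-179.8, -0.3, 172.9]
force: [0.2, -0.4, -0.8]
grip_width: 51.0
```

```bash
cat >> h.py <<'E'
O=np.array([535.7,-173.,0]);YAW=-7.4
def where():
    s=read_state();Rt=R.from_euler('xyz',s["orientation"],degrees=True)
    B=R.from_euler('z',YAW,degrees=True)
    g=B.inv().apply(s["tool_pos"]+Rt.apply([0,0,54])-O)
    print("t",s["t"],"grasp in box",g.round(1),"ori",s["orientation"].round(2),"F",s["force"].round(1),"w",round(s["grip_width"],1))
def look(tag,z=60,k=3):
    B=R.from_euler('z',YAW,degrees=True)
    for n in("top","side"):
        im=cv2.resize(capture(n),None,fx=k,fy=k,interpolation=cv2.INTER_CUBIC)
        x,y=(proj(n,O+[0,0,z])*k).astype(int)
        cv2.imwrite(f"pics/{n}_{tag}.png",im[max(y-270,0):y+200,max(x-300,0):x+300])
E
python3 -c "
from h import *
where();look('a')"
```

```text
t 2.1 grasp in box [-72.9   3.7 245.2] ori [-179.79   -0.25  172.93] F [ 0.2 -0.4 -0.8] w 51.0
```

View pics/side_a.png

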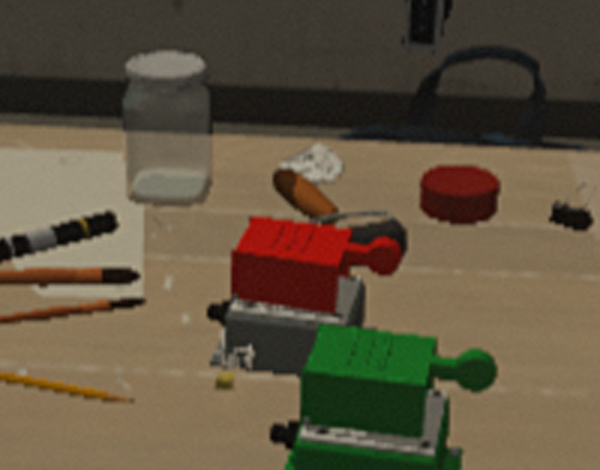

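Emit:
apply_moves --pt "0 0 0 -8 -2 20 0.6" --pt "0 0 0 -8 -2 30 0.6" --pt "0 0 0 -1 0 30 0.6" --pt "0 0 0 0 0 25 0.6" --pt "0 0 0 0 0 10 0.6" --pt "0 0 0 0 0 0 0.6"

```text
t: 2.8
tool_pos: [480.5, -164.6, 181.6]
orientation: [-179.7, -0.1, 171.8]
force: [-0.6, 0.0, 0.4]
grip_width: 50.9
```

```bash
python3 -c "
from h import *
where();look('b')"
```

```text
t 2.8 grasp in box [-55.9   1.  127.6] ori [-1.7974e+02 -1.0000e-01  1.7180e+02] F [-0.6  0.   0.4] w 50.9
```

View pics/side_b.png

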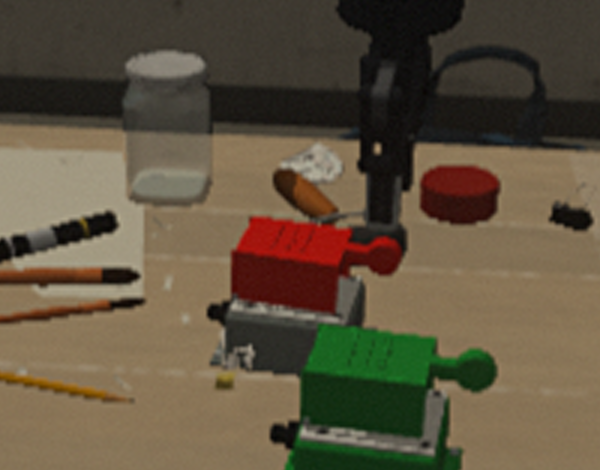

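View pics/top_b.png

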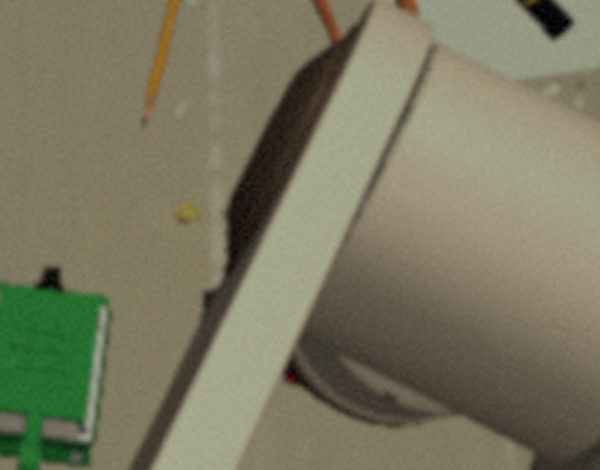

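Emit:
apply_moves --pt "0 0 -0.014 0 0 20 0.6" --pt "0 0 0 0 0 16 0.6" --pt "0 0 0 0 -1 6 0.6" --pt "0 0 0 0 0 0 0.3" --pt "0 0 0 0 0 0 0.2" --pt "0 0 0 0 0 0 0.1" --pt "0 0 0 0 0 0 0" --pt "0 0 0 0 0 0 0" --pt "0 0 0 0 0 0 0" --grip_force 20

```text
t: 3.8
tool_pos: [484.3, -166.7, 149.7]
orientation: [-179.6, 0.7, 172.5]
force: [1.7, 1.3, -3.4]
grip_width: 11.2
```

```bash
python3 -c "
from h import *
where();look('c')"
```

```text
t 3.8 grasp in box [-51.1  -0.8  95.7] ori [-179.57    0.72  172.53] F [ 1.7  1.3 -3.4] w 11.2
```

View pics/side_c.png

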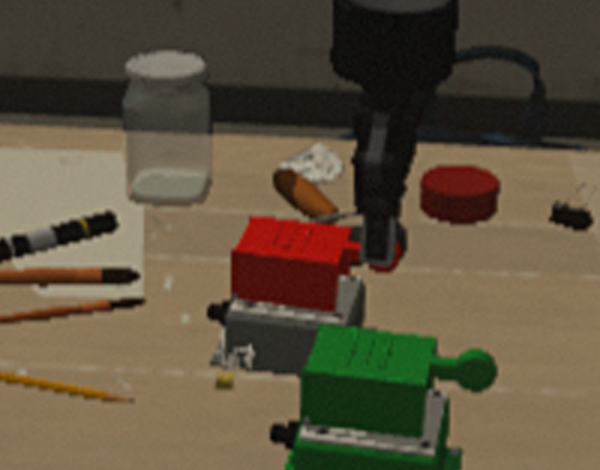

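Emit:
apply_moves --pt "0 0 0 0 0 0 0.4" --pt "0 0 0 0 0 0 0.4" --pt "0 0 0 4 1 6 0.4" --pt "0 0.01 0 1 0 5 0.4" --pt "0 0 0 0 0 0 0.4"

```text
t: 4.4
tool_pos: [479.1, -165.5, 137.9]
orientation: [-179.5, 0.1, 172.5]
force: [0.6, -0.2, 0.6]
grip_width: 33.8
```

```bash
python3 -c "
from h import *
where()"
```

```text
t 4.4 grasp in box [-57.   -0.3  83.9] ori [-1.7951e+02  1.2000e-01  1.7251e+02] F [ 0.6 -0.2  0.6] w 33.8
```

Emit:
apply_moves --pt "0 0 0 0 0 0 0.2" --pt "0 0 0 0 0 0 0.1" --pt "0 0 0 0 0 0 0" --pt "0 0 0 0 0 0 0" --pt "0 0 0 0 0 0 0"

```text
t: 4.9
tool_pos: [478.9, -165.9, 137.8]
orientation: [-179.5, 0.1, 172.5]
force: [-1.6, -0.9, 0.2]
grip_width: 11.9
```

```bash
python3 -c "
from h import *
where()"
```

```text
t 4.9 grasp in box [-57.1  -0.7  83.8] ori [-1.7949e+02  7.0000e-02  1.7249e+02] F [-1.6 -0.9  0.2] w 11.9
```

Emit:
apply_moves --pt "0 0 0 -3 0 -8 0" --pt "0 0 0 -4 0 -8 0" --pt "0 0 0 -5 0 -7 0" --pt "0 0 0 -5 0 -7 0" --pt "0 0 0 -6 0 -6 0" --pt "0 0 0 -6 0 -6 0" --pt "0 0 0 0 0 0 0"

```text
t: 5.6
tool_pos: [510.4, -170.0, 184.0]
orientation: [-179.4, 0.1, 172.5]
force: [-2.3, -3.2, 1.0]
grip_width: 11.4
```

```bash
python3 -c "
from h import *
where();look('d')"
```

```text
t 5.6 grasp in box [-25.5  -0.8 130. ] ori [-1.7943e+02  6.0000e-02  1.7249e+02] F [-2.3 -3.2  1. ] w 11.4
```

View pics/side_d.png

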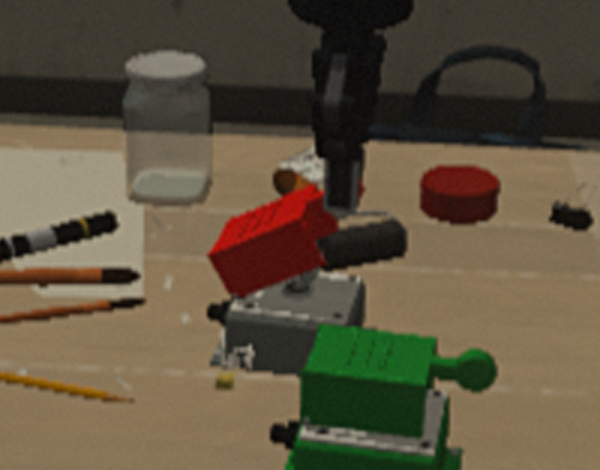

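Emit:
apply_moves --pt "0 0 0 -6 0 -3 0" --pt "0 0 0 -6 0 -3 0" --pt "0 0 0 -7 0 -4 0" --pt "0 0 0 -7 0 -3 0" --pt "0 0 0 -8 0 -3 0" --pt "0 0 0 -8 0 -2 0" --pt "0 0 0 -8 0 -1 0" --pt "0 0 0 -8 0 0 0" --pt "0 0 0 0 0 0 0"

```text
t: 6.6
tool_pos: [566.2, -177.6, 204.0]
orientation: [-179.4, -0.3, 172.5]
force: [-1.6, -3.2, -0.7]
grip_width: 11.3
```

```bash
python3 -c "
from h import *
where();look('e')"
```

```text
t 6.6 grasp in box [ 30.5  -1.2 150. ] ori [-179.38   -0.34  172.46] F [-1.6 -3.2 -0.7] w 11.3
```

View pics/side_e.png

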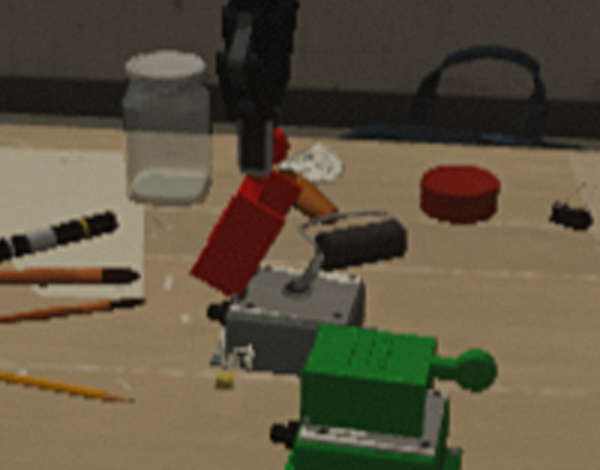

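Emit:
apply_moves --pt "0 0 0 -8 0 -1 0" --pt "0 0 0 -8 0 0 0" --pt "0 0 0 -8 0 0 0" --pt "0 0 0 -8 0 1 0" --pt "0 0 0 -5 0 1 0" --pt "0 0 0 0 0 0 0"

```text
t: 7.3
tool_pos: [604.4, -182.8, 201.2]
orientation: [-179.4, -0.5, 172.4]
force: [-1.7, -3.0, 2.8]
grip_width: 11.3
```

```bash
python3 -c "
from h import *
where();look('f')"
```

```text
t 7.3 grasp in box [ 69.   -1.4 147.2] ori [-179.39   -0.48  172.45] F [-1.7 -3.   2.8] w 11.3
```

View pics/side_f.png

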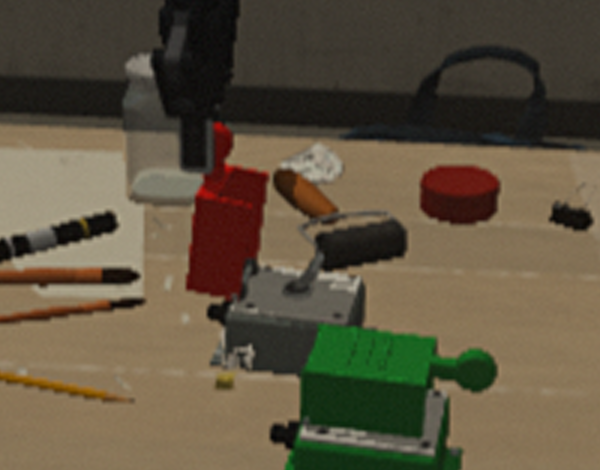

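Emit:
apply_moves --pt "0 0 0 -8 0 1 0" --pt "0 0 0 -6 0 1 0" --pt "0 0 0 0 0 0 0.5" --pt "0 0 0 0 0 0 0.8" --pt "0 0 0 0 0 -2 0.8" --pt "0 0 0 0 0 -10 0.8" --pt "0 0 0 0 0 -20 0.8" --pt "0 0 0 0 0 -20 0.8" --pt "0 0 0 0 0 -10 0.8" --pt "0 0 0 0 0 0 0.8"

```text
t: 8.4
tool_pos: [616.9, -182.7, 266.3]
orientation: [-179.5, -0.4, 172.5]
force: [0.2, 0.1, -0.1]
grip_width: 68.2
```

```bash
python3 -c "
from h import *
where();look('g')"
```

```text
t 8.4 grasp in box [ 81.4   0.4 212.3] ori [-179.46   -0.45  172.48] F [ 0.2  0.1 -0.1] w 68.2
```

View pics/side_g.png

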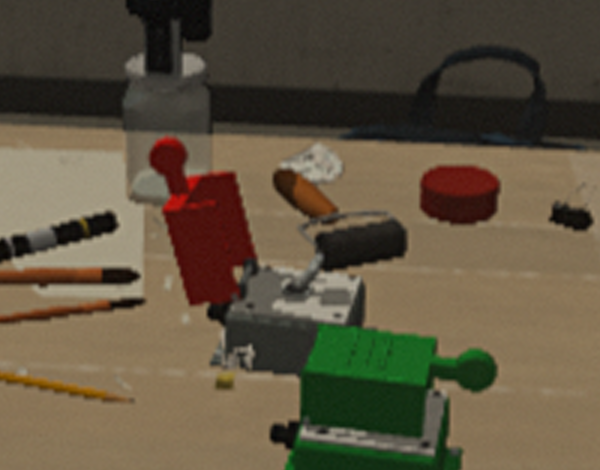

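Emit:
apply_moves --pt "0 0 0 15 0 0 0" --pt "0 0 0 25 0 0 0" --pt "0 0 0 30 0 0 0" --pt "0 0 0 30 0 0 0" --pt "0 0 0 20 0 0 0" --pt "0 0 0 6 0 0 0" --pt "0 0 0 0 0 15 0" --pt "0 0 0 0 0 25 0" --pt "0 0 0 0 0 25 0" --pt "0 0 0 0 0 20 0" --pt "0 0 0 0 0 5 0" --pt "0 0 0 0 0 0 0"

```text
t: 9.7
tool_pos: [485.3, -165.0, 163.3]
orientation: [-179.7, -1.1, 172.5]
force: [0.7, -0.3, 0.6]
grip_width: -0.1
```

```bash
python3 -c "
from h import *
where();look('i')"
```

```text
t 9.7 grasp in box [-52.1   1.2 109.3] ori [-179.71   -1.14  172.47] F [ 0.7 -0.3  0.6] w -0.1
```

View pics/side_i.png

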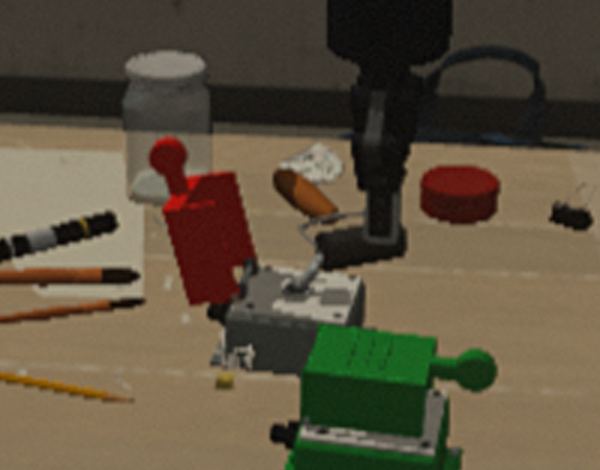

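Emit:
apply_moves --pt "0 0 0 0 -1 14 0" --pt "0 0 0 0 0 14 0" --pt "0 0 0 0 0 2 0" --pt "0 0 0 -8 0 0 0" --pt "0 0 0 -8 0 0 0" --pt "0 0 0 0 0 0 0"

```text
t: 10.4
tool_pos: [503.2, -169.2, 134.0]
orientation: [-179.6, -0.8, 172.5]
force: [0.0, 0.0, -0.9]
grip_width: 0.1
```

```bash
python3 -c "
from h import *
where();look('j')"
```

```text
t 10.4 grasp in box [-33.5  -0.8  80. ] ori [-179.61   -0.85  172.46] F [ 0.   0.  -0.9] w 0.1
```

View pics/side_j.png

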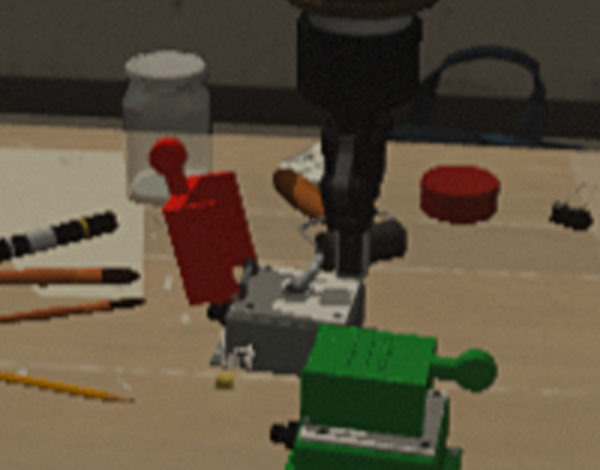

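Fingertips stand in front of the toggle (x≈350, toggle end ≈320,258), just above the box top. Push on.

Emit:
apply_moves --pt "0 0 0 -6 0 0 0" --pt "0 0 0 -6 0 0 0" --pt "0 0 0 -6 0 0 0" --pt "0 0 0 -6 0 0 0" --pt "0 0 0 -5 0 0 0" --pt "0 0 0 0 0 0 0"

```text
t: 11.1
tool_pos: [534.0, -173.2, 134.0]
orientation: [-179.6, -0.8, 172.5]
force: [0.2, 0.2, 0.2]
grip_width: 0.4
```

```bash
python3 -c "
from h import *
where();look('k')"
```

```text
t 11.1 grasp in box [-2.4 -0.8 80. ] ori [-179.6    -0.82  172.46] F [0.2 0.2 0.2] w 0.4
```

View pics/side_k.png

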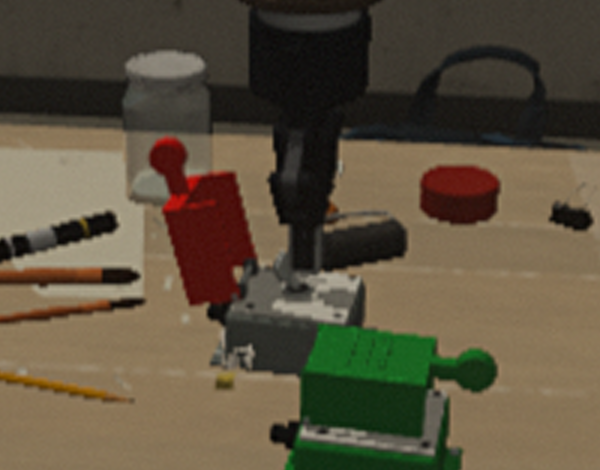

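Emit:
apply_moves --pt "0 0 0 10 0 0 0" --pt "0 0 0 20 0 0 0" --pt "0 0 0 8 0 -20 0" --pt "0 0 0 0 0 -30 0" --pt "0 0 0 0 0 -40 0" --pt "0 0 0 0 0 -40 0" --pt "0 0 0 0 0 -20 0" --pt "0 0 0 0 0 0 0"

```text
t: 12.0
tool_pos: [489.9, -165.5, 288.7]
orientation: [-179.7, -1.1, 172.4]
force: [-0.2, -0.9, -1.1]
grip_width: -0.2
```

```bash
python3 -c "
from h import *
where();look('l')"
```

```text
t 12.0 grasp in box [-47.4   1.2 234.7] ori [-179.66   -1.09  172.43] F [-0.2 -0.9 -1.1] w -0.2
```

View pics/side_l.png

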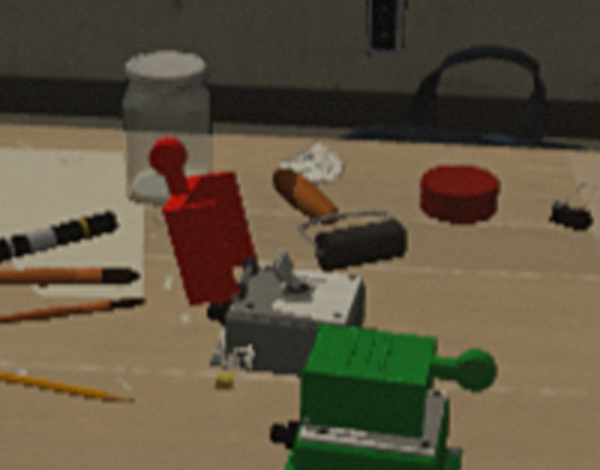

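Emit:
apply_moves --pt "0 0 0 -15 -1 0 0" --pt "0 0 0 -30 0 0 0" --pt "0 0 0 -35 0 0 0" --pt "0 0 0 -35 0 0 0" --pt "0 0 0 -30 0 0 0" --pt "0 0 0 -18 0 0 0" --pt "0 0 0 -4 0 0 0" --pt "0 0.01 0 0 0 15 0" --pt "0 0 0 0 0 25 0" --pt "0 0 0 0 0 20 0" --pt "0 0 0 0 0 0 0"

```text
t: 13.2
tool_pos: [649.3, -187.1, 200.8]
orientation: [180.0, -3.2, 172.4]
force: [0.2, -0.8, 0.1]
grip_width: 0.1
```

```bash
python3 -c "
from h import *
where();look('m')"
```

```text
t 13.2 grasp in box [111.5   0.7 146.9] ori [179.97  -3.16 172.37] F [ 0.2 -0.8  0.1] w 0.1
```

View pics/side_m.png

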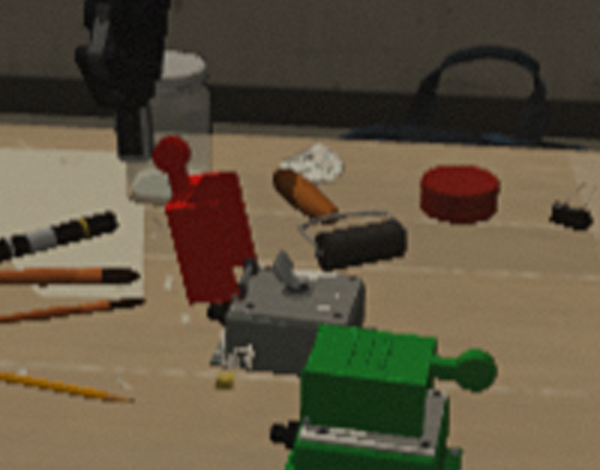

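Emit:
apply_moves --pt "0 0 0 6 0 2 0" --pt "0 0 0 10 0 1 0" --pt "0 0 0 12 0 1 0" --pt "0 0 0 12 0 1 0" --pt "0 0 0 12 0 1 0" --pt "0 0 0 0 0 0 0"

```text
t: 13.9
tool_pos: [594.0, -180.1, 205.8]
orientation: [-179.8, -2.6, 172.4]
force: [0.6, -0.1, 0.4]
grip_width: 0.1
```

```bash
python3 -c "
from h import *
where();look('n')"
```

```text
t 13.9 grasp in box [ 56.3   0.3 151.9] ori [-179.85   -2.56  172.35] F [ 0.6 -0.1  0.4] w 0.1
```

View pics/side_n.png

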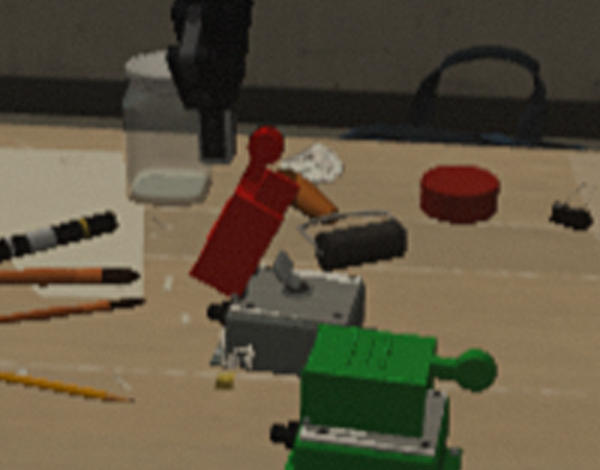

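Emit:
apply_moves --pt "0 0 0 8 0 3 0" --pt "0 0 0 12 0 3 0" --pt "0 0 0 12 0 1 0" --pt "0 0 0 8 0 1 0" --pt "0 0 0 0 0 0 0"

```text
t: 14.5
tool_pos: [553.8, -174.7, 198.7]
orientation: [-179.8, -2.5, 172.4]
force: [0.3, -0.2, 0.1]
grip_width: 0.1
```

```bash
python3 -c "
from h import *
where();look('o')"
```

```text
t 14.5 grasp in box [ 15.8   0.5 144.7] ori [-179.85   -2.52  172.39] F [ 0.3 -0.2  0.1] w 0.1
```

View pics/side_o.png

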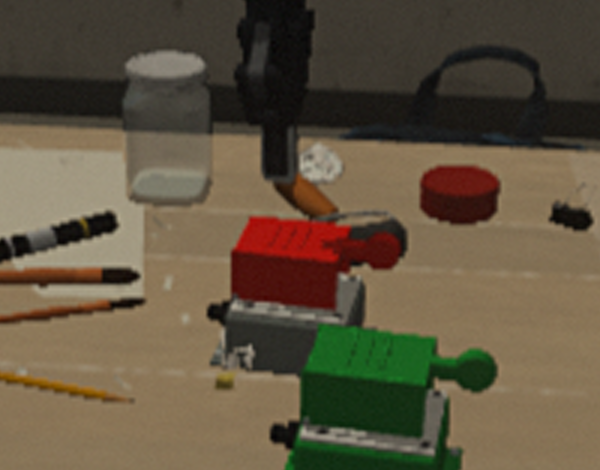

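The guard has dropped shut. I'll lift clear and compare with the first picture.

Emit:
apply_moves --pt "0 0 0 0 0 -20 0" --pt "0 0 0 0 0 -35 0" --pt "0 0 0 0 0 -35 0" --pt "0 0 0 0 0 -20 0" --pt "0 0 0 0 0 0 0" --pt "0 0 0 0 0 0 0"

```text
t: 15.2
tool_pos: [561.6, -175.5, 311.6]
orientation: [-179.9, -2.6, 172.4]
force: [0.4, -0.2, -0.3]
grip_width: -0.4
```

```bash
python3 -c "
from h import *
where();im=capture('side');a=cv2.imread('pics/side0.png')
cv2.imwrite('pics/side_fin.png',im)
d=cv2.absdiff(im,a).max(2)
print('diff>60 red area',(d[190:260,280:360]>60).sum(),'blue area',(d[285:385,265:370]>60).sum())
cv2.imwrite('pics/cmp.png',cv2.resize(np.hstack([a[185:260,275:365],im[185:260,275:365]]),None,fx=4,fy=4))"
```

```text
t 15.2 grasp in box [ 23.7   0.7 257.7] ori [-179.87   -2.55  172.41] F [ 0.4 -0.2 -0.3] w -0.4
diff>60 red area 0 blue area 0
```

View pics/cmp.png

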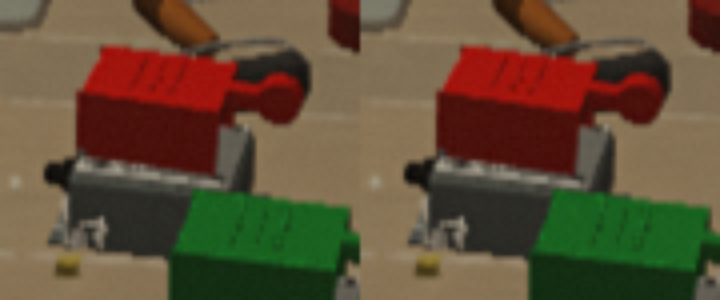

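Both crops look the same: the red guard is fully shut, as in the first picture, and the blue box is unchanged.

```bash
python3 -c "
from workcell import *
print(job_done())"
```

```text
the job is handed in; nothing more can be done
None
```

The exposure lamp is armed: the red guard is shut over the switched toggle, and I handed the job in at about 15 s. I pinched the red tab and swung the guard to its open stop. I then pushed the toggle to on with closed fingers and nudged the guard forward from behind until it dropped shut.

**Last checks:**
- **Toggle:** the side picture taken before closing showed it leaning towards the hinge. It is hidden now, so I could not look again once the guard was shut.
- **Red guard:** the final side picture shows no strong pixel change around the red box from the first one.
- **Blue guard:** the same comparison shows no change, so it stayed shut.
- **Robot:** the gripper is well clear of the boxes, and the wrist force is about 0.5 N.

**What did not go to plan:**
- The first pinch sat about 10 mm too high, so I opened the fingers and took the tab again.
- The tab slipped about 12 mm in the fingers near the top of the swing, which did no harm.
- The two cameras disagreed by about 7 mm on the box's sideways position. I used the top camera's value, and the grasp fitted.

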